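Stand the parts pot in its holder and screw its lid down snug

TASK

Stand the parts pot upright in the square pocket of the wooden holder, fully home. Then screw its red lid down clockwise until it is snug on its seal - you feel the turning get much stiffer, stop at about 0.9 N m - without overtightening it, and leave the pot standing in the holder, lid on, hands off. Do not shift the carton of screws or the tape measure.

Things in the scene. Friction and masses are not known exactly. Their poses are not given: they have to be found in the camera images.
- lid_center (a point): centre (half-way up, on the axis) of the pot's ribbed round red lid, 58 mm across, 24 mm high: the grip for carrying and for turning, from above, at any angle; z up. It is already started on a right-handed thread: turned clockwise seen from above it sinks 0.4 mm per radian. It stands 60 to 127 degrees short of its seal, differently each time, with no mark; more than one grasp may be needed
- foot (a point): centre of the underside of the parts pot (0.32 to 0.47 kg): black square foot 54 x 54 mm, 24 mm high, sides along this point's x and y, z up; above it a round aluminium body 51 mm across with a blue band up to 66 mm, an orange seal ring and the red lid. The lid's lower rim is at 69 to 70 mm, its top at 93 to 94. It stands on the bench; loose there, it would spin with the lid
- pocket (a point): centre of the mouth of the pocket in the holder, a dark wooden block 100 x 100 x 30 mm fixed to the bench, which keeps the pot from turning. The mouth is at the block's top, 30 mm above the bench; the pocket is square, 57 x 57 mm, sides along this point's x and y, 22 mm deep, with a 3 mm chamfer; z up. The pot fits at any of the four quarter turns
- seal (a joint): squeeze of the seal (m), too small to read off: feel the torque. The lid runs down at about 0.15 N m; where it meets the seal that steps up to 0.6 N m, then grows by 0.9 N m/rad. Snug is 0.74 to 1.14 N m (0.15 to 0.6 rad after the step, 0.06 to 0.24 mm); beyond, it is overtightened for good. It stays as left. Turn slowly at the end: just after a quick move the torque reads up to 0.3 low
- screw_box: bystander, leave alone: orange and white carton of screws 68 x 96 x 46 mm, origin at the centre of its underside
- tape_measure: bystander, leave alone: yellow tape measure 37 x 81 x 62 mm, origin at the centre of its underside
There are look-alikes about, which are no part of the job. Leave any turquoise look-alike of the part that bears lid_center alone. What is shaped like the part that bears pocket but purple is not meant.

How it is judged:
By the outcome, as a careful person would: the job done as asked, in the order asked, and still so for the second after the job is handed in, with the robot touching nothing.
It also fails if it takes over 72 s, if anything falls off the work surface, if the arm or the gripper's body presses on something with over 40 N, if the wrist force passes 120 N, or if a joint passes its speed limit or range.

ROBOT

A 6-joint arm with a two-finger parallel gripper is mounted at the origin on a cart in front of the work surface, level with it; the furniture and walls round the work are solid. World frame = base frame: x ahead of the robot, y to its left, z up, the work surface at z = 0. Lengths are in mm, angles in rad, forces in N, time in s.
With the tool pointing down it reaches from about 300 to 750 mm from the base axis. Payload 8.5 kg.
Tool frame: the origin (TCP) lies midway between the tips of the shut fingers; the grasp point (between the pads) lies grasp_offset behind it (grasp_offset is the distance from the TCP to the grasp point, in mm); z points along the fingers, y is the line along which they close (so a half turn about z gives the same grasp; the last joint's range is limited). The gripper opens to 85 mm and grips with 20 to 120 N. Pads are 22 mm wide; open, the fingers measure 114 mm over their backs; the gripper's body (76 mm by 85 mm) begins 54 mm behind the grasp point. The pads swing forward as they close: fully open they stand 13 mm farther back than shut.
Start: joints at [1.006, 0.381, 1.297, -0, 1.464, -0.215], TCP at [188.481, 516.677, 231.322] pointing down, gripper open.
Joint ranges: [-3.11, 3.11], [-0.89, 2.33], [0.22, 2.48], [-1.42, 4.56], [0.17, 2.85], [-2.88, 2.88]. Speed limits (rad/s): [2.39, 2.39, 3.14, 3.14, 3.14, 3.14].

INTERFACE

Orientations are given as a rotation vector (axis times angle).
In Python, from rig import * gives the robot as it stands.
- The arm moves only by the tool play_rows, never from a script. Its argument "targets" is one flat list of numbers, 5 for each row, row after row: the finger opening in mm, from 0 to 85.4, then the shift along the tool's x, y, z in mm, then the turn about the tool's z in degrees. A call has 1 to 8 rows; each row shifts and turns the commanded pose from where the row before left it, along the tool's axes as they then stand; what a row does not reach is not made up. A row lasts 1/10 s, in which the tool goes at most 50 mm and 8.59 degrees, less where a joint would pass 70% of its speed; a pose out of reach is approached as far as the arm can. A call with a gripper value outside its range is refused whole. The fingers move at their own pace and stop on an object; "grip_force" is the grip in N (left out, the last holds). Time passes only in rows, so rows that do not move let the fingers close. It gives the time, the measured TCP pose, the force, the opening and the grip force at its end, in the units of the state.
- get_obs(): the state, without advancing time (a new reading comes with each control period).
- read_camera(name): name is "scene" or "side" or "wrist"; returns (picture, depth): 420x560x3 uint8, red, green, blue; 420x560 float32, mm along the optical axis (not along the pixel's ray), 0 where there is no reading.
- camera_params(name): a dict with "mtx" (3x3 intrinsics, pixels), "dist_coeffs" ([k1, k2, p1, p2, k3] as OpenCV has them; the pictures are not rectified), "cam_to_world" (4x4, takes a point from camera to world coordinates). Camera axes: x right, y up, looking along -z (the intrinsics and any distortion apply to the point x, -y, -z); pixel columns grow to the right and rows downward; lengths in mm; the calibration is good to about 2 mm. A picture is of the moment at which its call begins: read the wrist's pose just before it. camera_params takes no time and is no camera call; for the wrist camera it gives the pose at the moment of the call.
- job_done(): hands the job in; it is judged then, once.
The state is a dict: "clock": time; "qpos": joint angles; "dq": joint speeds; "tau": joint torques, N m; "position": TCP position; "ee_rot": TCP orientation; "force": force on the tool from outside, world axes, zero at the start; "moment": the same for the moment, N m; "gripper_width": finger opening in mm; "gripper_force": force on a finger pad.
Only numpy, scipy, OpenCV 4.12 (cv2) and the standard library are available. Lean on these libraries where they do the work, as an engineer would, in place of code of your own. Each camera call takes 0.05 s, during which the arm holds its last target. There are 200 camera calls.

## Working session

There is one attempt and no reset: what is moved stays moved. The work goes in short steps, Python scripts to look and compute and a tool call to move; the robot and the scene stay as the last step left them, time stands still between calls to the robot, and variables do not carry over. Pictures are saved under pics/ and viewed, at most 10 in all, crops included, and the job is handed in when it is done.

Besides the shell and the picture viewer there is one more tool, called after ">>>" in YAML: its name, and indented under it one key for each argument. play_rows: Moves the arm, as the interface text tells. Its arguments: {"type":"object","properties":{"targets":{"type":"array","items":{"type":"number"}},"grip_force":{"type":"number"}},"required":["targets"]}

```bash
ls; mkdir -p pics; cat > h.py <<'E'
from rig import *
import numpy as np, cv2
def rays(cam,P,uv):
    uv=np.array(uv,float).reshape(-1,1,2)
    n=cv2.undistortPoints(uv,np.array(P["mtx"],float),np.array(P["dist_coeffs"],float)).reshape(-1,2)
    T=np.array(P["cam_to_world"]); d=np.c_[n[:,0],-n[:,1],-np.ones(len(n))]@T[:3,:3].T
    return T[:3,3],d
def onplane(P,uv,z):
    o,d=rays(None,P,uv); return o+d*((z-o[2])/d[:,2])[:,None]
def bydepth(P,uv,dep):
    o,d=rays(None,P,uv); return o+d*np.array(dep).reshape(-1,1)
E
python3 - <<'E'
from h import *
o=get_obs(); print({k:np.round(v,3) for k,v in o.items()})
ims=[]
for c in ["scene","side"]:
    im,d=read_camera(c); P=camera_params(c); np.savez(f"{c}0.npz",im=im,d=d); print(c,np.round(P["cam_to_world"],2).tolist(),np.round(P["mtx"],1).tolist())
    cv2.imwrite(f"pics/{c}0.png",im[:,:,::-1])
E
```

```text
pics
{'clock': np.float64(0.0), 'qpos': array([ 1.006,  0.381,  1.298, -0.   ,  1.464, -0.215]), 'dq': array([-0.001, -0.001,  0.   ,  0.001, -0.   , -0.   ]), 'tau': array([-0.0000e+00, -4.4847e+01, -2.3128e+01, -0.0000e+00,  5.0000e-03,
       -0.0000e+00]), 'position': array([188.338, 516.424, 230.683]), 'ee_rot': array([-5.470e-01, -3.093e+00,  2.000e-03]), 'force': array([-0.712,  0.529, -1.31 ]), 'moment': array([-0.016,  0.023,  0.011]), 'gripper_force': np.float64(0.0), 'gripper_width': np.float64(85.599)}
scene [[0.9, 0.31, -0.31, 143.54], [-0.44, 0.66, -0.61, -826.5], [0.01, 0.68, 0.73, 945.45], [0.0, 0.0, 0.0, 1.0]] [[435.7, 0.0, 278.3], [0.0, 435.7, 213.7], [0.0, 0.0, 1.0]]
side [[0.97, 0.11, -0.2, 264.45], [-0.23, 0.57, -0.79, -1123.09], [0.02, 0.82, 0.58, 799.14], [0.0, 0.0, 0.0, 1.0]] [[508.7, 0.0, 293.9], [0.0, 508.7, 203.8], [0.0, 0.0, 1.0]]
```

View pics/scene0.png

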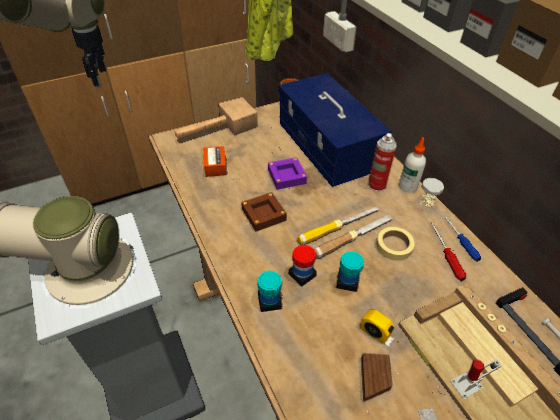

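View pics/side0.png

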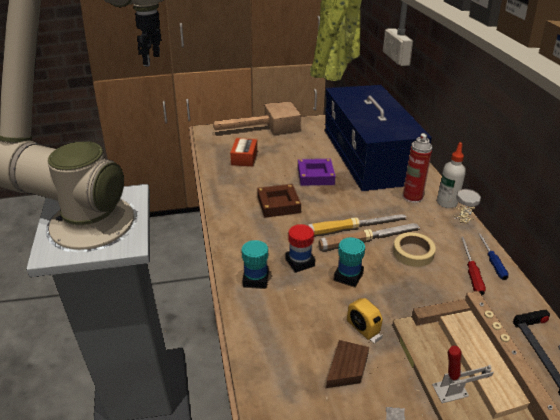

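Scene view: the red-lidded pot is at (303,262). The turquoise look-alikes are at (269,290) and (350,270). The brown wooden holder is at (264,211), the purple look-alike at (287,173), and another brown block at (376,375). Other red things are the can (383,160) and the clamp handle (476,370). The screw carton is at (215,160) and the tape measure at (377,326). I choose the pot at (303,262) and the holder at (264,211).

```bash
python3 - <<'E'
from h import *
crops=[]
for c,(px,py),(hx,hy) in [("scene",(303,262),(264,211)),("side",(300,247),(279,200))]:
    z=np.load(c+"0.npz"); im,d=z["im"],z["d"]; P=camera_params(c)
    hsv=cv2.cvtColor(im,cv2.COLOR_RGB2HSV); H,S,V=cv2.split(hsv)
    def pts(m,cx,cy,r):
        w=np.zeros_like(m);w[cy-r:cy+r,cx-r:cx+r]=1
        v,u=np.nonzero(m&(w>0)&(d>0)); return bydepth(P,np.c_[u,v],d[v,u])
    red=((H<6)|(H>174))&(S>150)&(V>80)
    p=pts(red,px,py,30); t=p[p[:,2]>85]
    print(c,"lid n",len(t),"mid",(t.min(0)+t.max(0))/2,"z",np.median(t[:,2]),"ext",np.ptp(t,axis=0))
    for nm,r,cen,zr in [("holder",34,(hx,hy),(24,36))]:
        p=pts(np.ones_like(red),*cen,r); t=p[(p[:,2]>zr[0])&(p[:,2]<zr[1])].astype(np.float32)
        R=cv2.minAreaRect(t[:,:2]); print(nm,len(t),R,"z",np.median(t[:,2]))
    # foot black
    p=pts((V<70),px,py+12,28); t=p[(p[:,2]<27)&(p[:,2]>5)].astype(np.float32); print("foot",len(t),cv2.minAreaRect(t[:,:2]))
    a=im[min(hy,py)-45:max(hy,py)+55, min(hx,px)-60:max(hx,px)+90]; crops.append(cv2.resize(a,(400,340),interpolation=cv2.INTER_CUBIC))
cv2.imwrite("pics/crop.png",np.hstack(crops)[:,:,::-1])
E
```

```text
scene lid n 369 mid [ 499.83960116 -262.28858403   92.30087584] z 92.74255393683268 ext [55.90078847 55.88648195 14.22831039]Traceback (most recent call last):
  File "<stdin>", line 14, in <module>
cv2.error: OpenCV(4.12.0) /io/opencv/modules/imgproc/src/convhull.cpp:143: error: (-215:Assertion failed) total >= 0 && (depth == CV_32F || depth == CV_32S) in function 'convexHull'
```

```bash
python3 - <<'E'
from h import *
crops=[]
for c,(px,py),(hx,hy) in [("scene",(303,262),(264,211)),("side",(300,247),(279,200))]:
    z=np.load(c+"0.npz"); im,d=z["im"],z["d"]; P=camera_params(c)
    hsv=cv2.cvtColor(im,cv2.COLOR_RGB2HSV); H,S,V=cv2.split(hsv)
    def pts(m,cx,cy,r):
        w=np.zeros_like(m);w[cy-r:cy+r,cx-r:cx+r]=1
        v,u=np.nonzero(m&(w>0)&(d>0)); return bydepth(P,np.c_[u,v],d[v,u])
    red=((H<6)|(H>174))&(S>150)&(V>80)
    p=pts(red,px,py,30); t=p[p[:,2]>85]
    print(c,"lid n",len(t),"mid",(t.min(0)+t.max(0))/2,"z",np.median(t[:,2]))
    p=pts(np.ones_like(red),hx,hy,34); t=p[(p[:,2]>24)&(p[:,2]<36)]
    print("holder",len(t),cv2.minAreaRect(np.ascontiguousarray(t[:,:2],dtype=np.float32)),"z",np.median(t[:,2]) )
    p=pts((V<70),px,py+12,28); t=p[(p[:,2]<27)&(p[:,2]>5)]; print("foot",len(t),cv2.minAreaRect(np.ascontiguousarray(t[:,:2],dtype=np.float32)))
    a=im[min(hy,py)-45:max(hy,py)+55, min(hx,px)-60:max(hx,px)+90]; crops.append(cv2.resize(a,(400,340),interpolation=cv2.INTER_CUBIC))
cv2.imwrite("pics/crop.png",np.hstack(crops)[:,:,::-1])
E
```

```text
scene lid n 369 mid [ 499.83960116 -262.28858403   92.30087584] z 92.74255393683268
holder 778 ((548.3057861328125, 0.8929443359375), (237.44830322265625, 128.8874053955078), 23.310579299926758) z 30.415742614995906
foot 184 ((459.9664611816406, -274.0982971191406), (133.49659729003906, 54.89524841308594), 16.67627716064453)
side lid n 371 mid [ 498.36637377 -261.83300886   90.8307447 ] z 92.53486996646382
holder 796 ((517.3358154296875, -9.712875366210938), (298.7972717285156, 151.0431365966797), 75.06780242919922) z 30.14456710769298
foot 273 ((518.4561157226562, -258.1888427734375), (97.41212463378906, 55.825721740722656), 15.160056114196777)
```

View pics/crop.png

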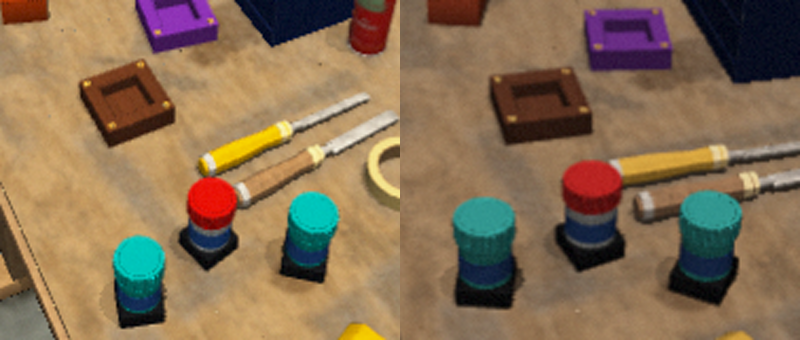

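The close crop confirms the choice: the red-lidded pot on a black foot stands between the two turquoise pots, and the brown holder has an empty square pocket, with the purple one behind it.

```bash
cat >> h.py <<'E'
from scipy.spatial.transform import Rotation as Rn
def toolR(): return Rn.from_rotvec(get_obs()["ee_rot"]).as_matrix()
def delta(p,yaw_deg=None,o=None):
    "world target TCP (mm) -> shift in tool axes from now; yaw = world angle of tool y"
    o=o or get_obs(); R=Rn.from_rotvec(o["ee_rot"]).as_matrix()
    ya=np.degrees(np.arctan2(R[1,1],R[0,1]))
    return np.round(R.T@(np.array(p)-o["position"]),1), round(ya,2)
E
python3 - <<'E'
from h import *
for c,(px,py),(hx,hy) in [("scene",(303,262),(264,211)),("side",(300,247),(279,200))]:
    z=np.load(c+"0.npz"); im,d=z["im"],z["d"]; P=camera_params(c)
    H,S,V=cv2.split(cv2.cvtColor(im,cv2.COLOR_RGB2HSV))
    v,u=np.nonzero(d>0); X=np.zeros(im.shape); X[v,u]=bydepth(P,np.c_[u,v],d[v,u])
    w=np.zeros(d.shape,bool); w[hy-34:hy+34,hx-34:hx+34]=1
    m=(w&(X[:,:,2]>26)&(X[:,:,2]<34)&(abs(X[:,:,1])<200)&(V<140)).astype(np.uint8)
    n,l,st,_=cv2.connectedComponentsWithStats(cv2.morphologyEx(m,cv2.MORPH_OPEN,np.ones((2,2))))
    k=1+np.argmax(st[1:,4]); t=X[l==k][:,:2].astype(np.float32); print(c,"holder",st[k,4],cv2.minAreaRect(t))
    tq=((H>80)&(H<98)&(S>120)&(X[:,:,2]>85)&(X[:,:,2]<100)).astype(np.uint8); n,l,st,_=cv2.connectedComponentsWithStats(tq)
    for k in range(1,n):
        if st[k,4]>60: t=X[l==k]; print(" turq",(t.min(0)+t.max(0))/2)
    w[:]=0; w[py:py+45,px-30:px+30]=1
    m=w&(V<60)&(X[:,:,2]>4)&(X[:,:,2]<26)&(np.hypot(X[:,:,0]-499,X[:,:,1]+262)<42)
    print(" foot",m.sum(),cv2.minAreaRect(X[m][:,:2].astype(np.float32)))
P=camera_params("wrist"); o=get_obs(); R=toolR(); T=np.array(P["cam_to_world"])
print("cam in tool",np.round(R.T@(T[:3,3]-o["position"]),1),np.round(R.T@T[:3,:3],2).tolist(),np.round(P["mtx"],0).tolist())
print(delta([500,-20,250]))
E
```

```text
scene holder 505 ((506.56884765625, -23.34888458251953), (114.31057739257812, 98.44854736328125), 0.9081355929374695)
 turq [ 596.51790164 -330.67491834   91.98316482]
 turq [ 389.25384243 -298.49144297   91.46217645]
 foot 167 ((499.3940124511719, -262.56634521484375), (52.24268341064453, 54.48112106323242), 14.744406700134277)
side holder 571 ((286.8149719238281, -34.56205749511719), (562.5814819335938, 131.64913940429688), 6.299549579620361)
 turq [ 594.83632675 -331.53308143   91.12838839]
 turq [ 388.57358649 -301.37688823   91.36259652]
 foot 251 ((498.6264953613281, -264.43914794921875), (55.146209716796875, 54.16720199584961), 16.160097122192383)
cam in tool [  81.9    0.4 -143.5] [[0.0, 0.95, 0.32], [1.0, -0.0, 0.0], [0.0, 0.32, -0.95]] [[320.0, 0.0, 282.0], [0.0, 320.0, 207.0], [0.0, 0.0, 1.0]]
(array([-476.6, -397.2,  -18.8]), np.float64(69.96))
```

>>> play_rows:
  targets: [85,-37,-30,0,0,85,-37,-30,0,0,85,-37,-30,0,0,85,-37,-30,0,0,85,-37,-30,0,0,85,-37,-30,0,0,85,-37,-30,0,0,85,-37,-30,10,0]

```text
clock: 0.9
position: [385.3, 188.1, 222.0]
ee_rot: [0.546, 3.092, 0.001]
force: [0.7, 0.6, -0.7]
gripper_width: 85.1
gripper_force: 0.0
```

>>> play_rows:
  targets: [85,-37,-31,10,0,85,-37,-31,10,0,85,-37,-31,10,0,85,-37,-31,10,0,85,-30,-31,10,0,85,0,0,0,0,85,0,0,0,0]

```text
clock: 1.6
position: [498.2, -17.4, 170.7]
ee_rot: [-0.549, -3.092, -0.001]
force: [-0.3, 0.1, -0.2]
gripper_width: 84.9
gripper_force: 0.0
```

```bash
python3 - <<'E'
from h import *
import rig; print([n for n in dir(rig) if n[0]!='_'], getattr(rig,'grasp_offset',None))
o=get_obs(); print(o["clock"],o["position"],np.degrees(o["qpos"]).round(1),o["dq"].round(3))
P=camera_params("wrist"); im,d=read_camera("wrist"); np.savez("w1.npz",im=im,d=d,**{k:np.array(v) for k,v in P.items()})
cv2.imwrite("pics/w1.png",im[:,:,::-1])
E
```

```text
['Unreachable', 'camera_params', 'get_obs', 'grasp_offset', 'job_done', 'read_camera'] 18.700000000000003
1.6 [498.20295453 -17.3518657  170.6995651 ] [-15.6  20.   88.1   0.   72.  -85.5] [ 0.039 -0.027  0.011  0.001  0.004  0.004]
```

View pics/w1.png

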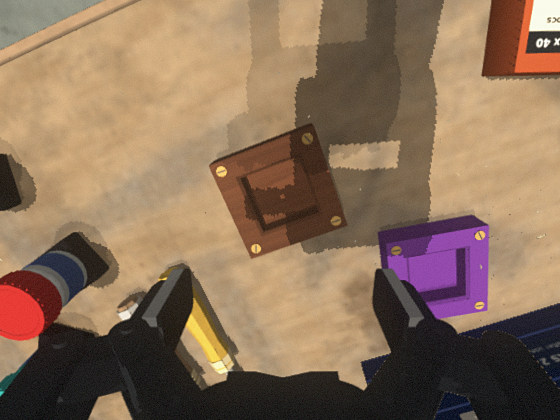

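The wrist view shows the holder's four brass screws at (222,172), (307,139), (336,221) and (256,248), the purple holder at (435,265) and the red lid at (28,312).

```bash
cat >> h.py <<'E'
def screws(im,P):
    "pocket centre and yaw from the four brass screws at z=30"
    H,S,V=cv2.split(cv2.cvtColor(im,cv2.COLOR_RGB2HSV))
    # seeds given roughly, refined on gold mask
    return ((H>15)&(H<32)&(S>90)&(V>110)).astype(np.uint8)
E
python3 - <<'E'
from h import *
z=np.load("w1.npz"); im=z["im"]; P=z
m=screws(im,P); c=[]
for u,v in [(222,172),(307,139),(336,221),(256,248)]:
    s=m[v-8:v+9,u-8:u+9]; y,x=np.nonzero(s); c.append((u-8+x.mean(),v-8+y.mean())); print(len(x),np.round(c[-1],1),end=" ")
p=onplane(P,c,30)[:,:2]; print("\n",p.round(1).tolist(),"centre",p.mean(0).round(1),"sides",np.linalg.norm(p-np.roll(p,-1,0),axis=1).round(1),
 "yaw",[round(float(np.degrees(np.arctan2(*(p[(i+1)%4]-p[i])[::-1])))%90,1) for i in range(4)])
print(delta([490,-255,170]))
E
```

```text
95 [220.9 171.2] 61 [306.6 138. ] 74 [335.6 220.3] 87 [255.7 248.9] 
 [[460.4, -62.5], [459.1, 19.9], [541.8, 21.0], [543.5, -61.7]] centre [501.2 -20.8] sides [82.5 82.7 82.7 83.2] yaw [0.9, 0.8, 1.2, 0.6]
(array([ -74.2, -226.8,    1. ]), np.float64(69.94))
```

>>> play_rows:
  targets: [85,-13,-38,-8,0,85,-13,-38,-8,0,85,-13,-38,-8,0,85,-12,-38,-8,0,85,-12,-38,-8,0,85,-12,-38,0,0,85,0,0,0,0,85,0,0,0,0]

```text
clock: 2.45
position: [490.7, -255.8, 211.5]
ee_rot: [-0.546, -3.094, -0.001]
force: [0.3, 1.0, -0.5]
gripper_width: 85.1
gripper_force: 0.0
```

```bash
python3 - <<'E'
from h import *
o=get_obs(); print(o["clock"],o["position"],np.degrees(o["qpos"]).round(1),o["dq"].round(3))
P=camera_params("wrist"); im,d=read_camera("wrist"); np.savez("w2.npz",im=im,d=d,**{k:np.array(v) for k,v in P.items()})
cv2.imwrite("pics/w2.png",im[:,:,::-1])
H,S,V=cv2.split(cv2.cvtColor(im,cv2.COLOR_RGB2HSV))
m=(((H<6)|(H>174))&(S>150)&(V>70)&(d>0)).astype(np.uint8)
n,l,st,ce=cv2.connectedComponentsWithStats(m)
for k in range(1,n):
    if st[k,4]>200:
        v,u=np.nonzero(l==k); X=bydepth(P,np.c_[u,v],d[v,u]); t=X[(X[:,2]>88)&(X[:,2]<98)]
        if len(t)>100: print(st[k],ce[k].round(),"top",(t.min(0)+t.max(0))/2,np.ptp(t,axis=0))
E
```

```text
2.45 [ 490.68152905 -255.84853811  211.45053737] [ -39.8   23.    75.8    0.    81.2 -109.8] [ 0.027 -0.011  0.016  0.004  0.001  0.002]
[ 248  176   66   66 3368] [280. 209.] top [ 500.28626782 -260.93251574   92.04058934] [56.61115292 57.05961679  8.06103942]
```

View pics/w2.png

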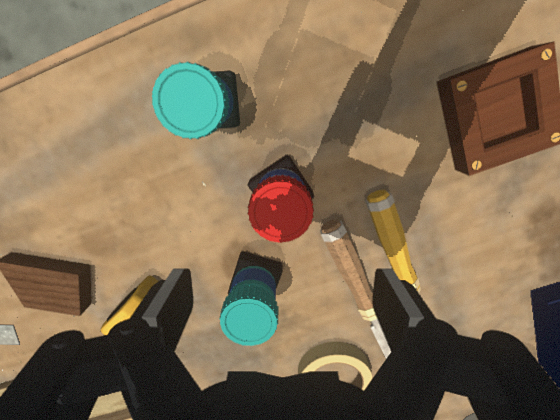

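The wrist view shows the red lid at (280,209). Its black foot pokes out above it, with corners near (248,188), (291,156) and (313,190). The turquoise pots are at (190,100) and (250,310), and the fingers clear them.

```bash
python3 - <<'E'
from h import *
z=np.load("w2.npz"); im,d=z["im"],z["d"]
V=im.max(2); v,u=np.nonzero((d>0)&(V<55)); k=(abs(u-280)<45)&(v>145)&(v<215); u,v=u[k],v[k]
X=bydepth(z,np.c_[u,v],d[v,u]); t=X[(X[:,2]>19)&(X[:,2]<28)&(np.hypot(X[:,0]-500,X[:,1]+261.5)<42)]
h=cv2.convexHull(t[:,:2].astype(np.float32)); print(len(t),cv2.minAreaRect(h),cv2.approxPolyDP(h,4,True).reshape(-1,2).round().tolist())
p=onplane(z,[(248,188),(291,156),(313,190)],24)[:,:2]; print(p.round(1).tolist(),[np.degrees(np.arctan2(*(p[i+1]-p[i])[::-1]))%90 for i in (0,1)],(p[0]+p[2])/2)
print(delta([499.8,-261.5,58]))
E
```

```text
370 ((499.814697265625, -260.87408447265625), (52.40816879272461, 52.93000793457031), 14.091226577758789) [[519.0, -231.0], [469.0, -243.0], [482.0, -291.0], [490.0, -290.0]]
[[486.5, -293.3], [469.9, -238.4], [512.5, -228.4]] [np.float64(16.884630401411087), np.float64(13.179164785626163)] [ 499.50327911 -260.85358117]
(array([-10.6,  -2.9, 153.5]), np.float64(70.03))
```

>>> play_rows:
  targets: [85,-10.6,-2.5,30,0,85,0,0,40,0,85,0,0,40,0,85,0,0,30,0,85,0,0,13,0,85,0,0,0,0]

```text
clock: 3.1
position: [499.4, -260.3, 56.9]
ee_rot: [-0.543, -3.091, -0.003]
force: [-0.1, 0.3, 0.0]
gripper_width: 84.8
gripper_force: 0.0
```

>>> play_rows:
  targets: [40,0,0,0,0,40,0,0,0,0,40,0,0,0,0,40,0,0,0,0,40,0,0,0,0,40,0,0,0,0]
  grip_force: 60

```text
clock: 3.7
position: [500.6, -262.5, 59.8]
ee_rot: [0.546, 3.091, -0.001]
force: [0.8, 3.6, 7.3]
gripper_width: 56.7
gripper_force: 62.6
```

>>> play_rows:
  targets: [40,0,0,-10,0,40,0,0,-20,0,40,0,0,-30,0,40,0,0,-20,0,40,0,0,0,0,40,0,0,0,0]

```text
clock: 4.3
position: [499.4, -262.5, 137.8]
ee_rot: [-0.547, -3.093, -0.0]
force: [-0.0, 0.7, -4.6]
gripper_width: 56.6
gripper_force: 65.1
```

```bash
python3 - <<'E'
from h import *
o=get_obs(); print(o["clock"],o["position"],o["force"],o["moment"],o["gripper_width"])
z0=o["position"][2]-59  # foot lift
P=camera_params("wrist"); im,d=read_camera("wrist"); np.savez("w3.npz",im=im,d=d,z0=z0,**{k:np.array(v) for k,v in P.items()})
cv2.imwrite("pics/w3.png",im[:,:,::-1])
V=im.max(2); v,u=np.nonzero((d>0)&(V<60)); X=bydepth(P,np.c_[u,v],d[v,u])
t=X[(np.hypot(X[:,0]-500,X[:,1]+261.5)<48)&(X[:,2]<z0+30)&(X[:,2]>z0-5)]; print(len(t),z0,np.percentile(t[:,2],[5,50,95]))
t=t[t[:,2]>z0+16]
h=cv2.convexHull(t[:,:2].astype(np.float32)); print(len(t),cv2.minAreaRect(h),cv2.approxPolyDP(h,4,True).reshape(-1,2).round(1).tolist())
print(delta([501.2,-20.8,o["position"][2]]))
E
```

```text
4.3 [ 499.40186184 -262.51111714  137.83059228] [-0.02722194  0.72022315 -4.64239931] [0.02599581 0.01622043 0.02691784] 56.62702201536139
1932 78.83059227758858 [ 87.30483375 101.52591176 103.34181529]
1546 ((498.62152099609375, -261.2381591796875), (52.839805603027344, 52.862640380859375), 14.12222671508789) [[518.2000122070312, -230.60000610351562], [468.0, -242.89999389648438], [480.3999938964844, -291.8999938964844], [491.1000061035156, -290.20001220703125]]
(array([ 80.9, 227.6,  -0.3]), np.float64(69.95))
```

View pics/w3.png

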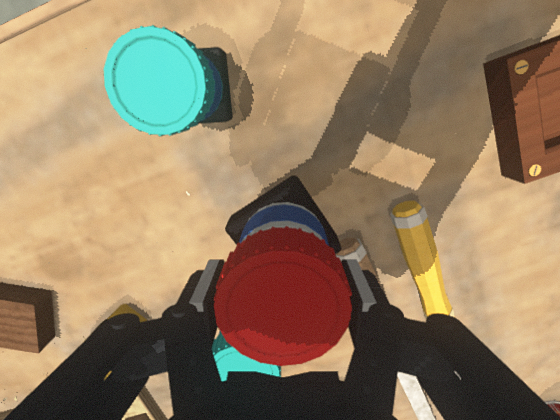

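The wrist view shows the pot hanging upright in the fingers. The lid is at (283,290) and the foot's corner at (293,178), about 14° off the world axes.

>>> play_rows:
  targets: [40,16,45,0,0,40,16,46,0,0,40,16,46,0,0,40,16,45,0,0,40,16.5,45,0,0,40,0,0,0,6.6,40,0,0,20,6.6,40,0,0,10,0]

```text
clock: 5.15
position: [500.9, -21.2, 106.1]
ee_rot: [-0.898, -3.007, 0.0]
force: [-0.4, 0.2, -3.5]
gripper_width: 56.6
gripper_force: 66.7
```

>>> play_rows:
  targets: [40,0,0,0,0,40,0,0,0,0]

```text
clock: 5.35
position: [501.9, -22.2, 108.1]
ee_rot: [-0.896, -3.01, 0.0]
force: [0.3, -0.1, -4.0]
gripper_width: 56.6
gripper_force: 66.7
```

```bash
python3 - <<'E'
from h import *
o=get_obs(); print(o["clock"],o["position"],o["force"],o["moment"],o["gripper_width"],np.degrees(o["qpos"]).round(1))
z0=o["position"][2]-59
P=camera_params("wrist"); im,d=read_camera("wrist"); np.savez("w4.npz",im=im,d=d,z0=z0,**{k:np.array(v) for k,v in P.items()})
cv2.imwrite("pics/w4.png",im[:,:,::-1])
V=im.max(2); v,u=np.nonzero((d>0)&(V<60)); X=bydepth(P,np.c_[u,v],d[v,u])
t=X[(np.hypot(X[:,0]-501,X[:,1]+21)<46)&(X[:,2]<z0+30)&(X[:,2]>z0+16)]
h=cv2.convexHull(t[:,:2].astype(np.float32)); print(len(t),cv2.minAreaRect(h),cv2.approxPolyDP(h,4,True).reshape(-1,2).round(1).tolist())
v,u=np.nonzero((d>0)); X=bydepth(P,np.c_[u,v],d[v,u]); k=(abs(X[:,2]-30)<4)&(np.abs(X[:,:2]-[501,-21]).max(1)<62)
t=X[k]; print("block",len(t),t.min(0),t.max(0)); print(delta([501.6,-21.7,90]))
E
```

```text
5.35 [501.92813287 -22.18038779 108.06172156] [ 0.30104827 -0.0746988  -3.95607625] [0.05479608 0.01309556 0.02134217] 56.64129106454036 [-16.1  24.7  92.6  -0.   62.7 -72.9]
1582 ((501.8707275390625, -20.692941665649414), (53.54203414916992, 53.055091857910156), 0.9022862315177917) [[527.5, 4.400000095367432], [475.8999938964844, 4.300000190734863], [476.1000061035156, -45.599998474121094], [488.3999938964844, -46.900001525878906]]
block 8214 [449.82152364 -71.5600452   26.0129982 ] [550.57710102  30.26432775  33.92221299]
(array([ 0.8,  0.1, 18.5]), np.float64(56.82))
```

View pics/w4.png

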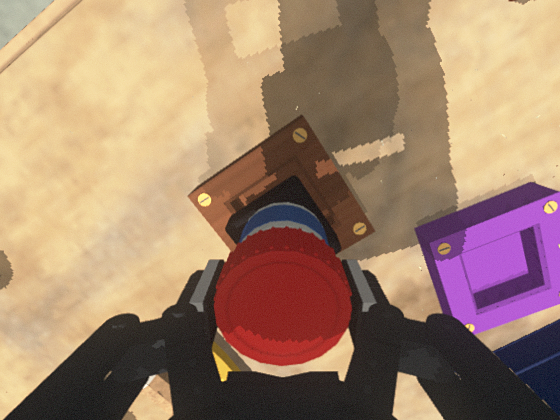

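The wrist view shows the foot at (285,200) above the pocket, with sides parallel to the block's. The holder's screws are at (204,200), (300,134) and (360,229).

>>> play_rows:
  targets: [40,0.8,0.2,10,0,40,0,0,8,0,40,0,0,4,0,40,0,0,4,0,40,0,0,0,0]

```text
clock: 5.9
position: [501.2, -21.3, 81.8]
ee_rot: [-0.898, -3.009, 0.0]
force: [0.2, 0.1, -3.0]
gripper_width: 56.8
gripper_force: 66.7
```

>>> play_rows:
  targets: [40,0,0,3,0,40,0,0,3,0,40,0,0,3,0,40,0,0,0,0]

```text
clock: 6.3
position: [501.3, -21.2, 73.0]
ee_rot: [-0.898, -3.01, -0.0]
force: [-0.2, -0.4, -4.6]
gripper_width: 56.4
gripper_force: 66.7
```

>>> play_rows:
  targets: [40,0,0,3,0,40,0,0,2,0,40,0,0,1,0,40,0,0,0,0]

```text
clock: 6.7
position: [501.6, -21.1, 67.9]
ee_rot: [0.898, 3.01, 0.0]
force: [-1.9, 1.1, 3.5]
gripper_width: 56.7
gripper_force: 67.5
```

>>> play_rows:
  targets: [40,0,0,1,0,40,0,0,0,0]

```text
clock: 6.9
position: [501.7, -21.0, 67.5]
ee_rot: [0.898, 3.009, 0.001]
force: [-3.4, 4.2, 11.7]
gripper_width: 56.6
gripper_force: 68.2
```

>>> play_rows:
  targets: [40,0,0,0,0,40,0,0,0,3,40,0,0,0,5,40,0,0,0.1,6,40,0,0,0,6,40,0,0,0.1,5,40,0,0,0,3,40,0,0,0,0]
  grip_force: 90

```text
clock: 7.7
position: [501.6, -21.0, 67.4]
ee_rot: [1.601, 2.702, 0.001]
force: [-4.0, 3.5, 12.7]
gripper_width: 55.9
gripper_force: 92.8
```

```bash
cat > s.py <<'E'
from h import *
o=get_obs(); print(o["clock"],o["position"].round(1),"F",o["force"].round(1),"M",o["moment"].round(3),"yaw",delta([0,0,0])[1],"q6",np.degrees(o["qpos"][5]).round(2),"tau6",o["tau"][5].round(3),o["gripper_width"].round(1))
E
python3 s.py
```

```text
Traceback (most recent call last):
  File "s.py", line 2, in <module>
    o=get_obs(); print(o["clock"],o["position"].round(1),"F",o["force"].round(1),"M",o["moment"].round(3),"yaw",delta([0,0,0])[1],"q6",np.degrees(o["qpos"][5]).round(2),"tau6",o["tau"][5].round(3),o["gripper_width"].round(1))
                                                                                                                                                                                                     ^^^^^^^^^^^^^^^^^^^^^^^^
AttributeError: 'float' object has no attribute 'round'
```

```bash
sed -i 's/o\["gripper_width"\].round(1)/o["gripper_width"]/; s/o\["tau"\]\[5\].round(3)/round(float(o["tau"][5]),3)/' s.py; python3 s.py
```

```text
7.7 [501.6 -21.   67.4] F [-4.   3.5 12.7] M [ 0.515  0.787 -0.079] yaw 28.69 q6 -44.64 tau6 0.418 55.94857260393714
```

>>> play_rows:
  targets: [40,0.5,-0.2,0,3,40,0,0,0,5,40,0,0,0,5,40,0,0,0.1,4,40,0,0,0,2,40,0,0,0,1,40,0,0,0,1,40,0,0,0,1]

```text
clock: 8.5
position: [501.4, -20.8, 67.3]
ee_rot: [2.086, 2.347, 0.002]
force: [-2.9, 3.0, 11.9]
gripper_width: 56.0
gripper_force: 92.9
```

```bash
python3 s.py
```

```text
8.5 [501.4 -20.8  67.3] F [-2.9  3.  11.9] M [0.38  0.664 0.174] yaw 6.75 q6 -22.68 tau6 -0.084 55.9564300124963
```

>>> play_rows:
  targets: [40,0,0,0,1.5,40,0,0,0,1.5,40,0,0,0,1.5,40,0,0,0.1,1.5,40,0,0,0,1.5,40,0,0,0,1.5,40,0,0,0,1,40,0,0,0,1]

```text
clock: 9.3
position: [501.4, -20.7, 67.1]
ee_rot: [2.301, 2.137, 0.002]
force: [-3.6, 2.4, 11.4]
gripper_width: 56.2
gripper_force: 92.8
```

```bash
python3 s.py
```

```text
9.3 [501.4 -20.7  67.1] F [-3.6  2.4 11.4] M [0.461 0.633 0.166] yaw -4.25 q6 -11.67 tau6 -0.079 56.24851793482269
```

>>> play_rows:
  targets: [40,0,0,0,1.5,40,0,0,0,1.5,40,0,0,0,1.5,40,0,0,0.1,1.5,40,0,0,0,1.5,40,0,0,0,1.5,40,0,0,0,1,40,0,0,0,1]

```text
clock: 10.1
position: [500.7, -20.4, 67.0]
ee_rot: [-2.495, -1.909, -0.0]
force: [-6.2, 3.2, 13.7]
gripper_width: 56.0
gripper_force: 93.0
```

```bash
python3 s.py
```

```text
10.1 [500.7 -20.4  67. ] F [-6.2  3.2 13.7] M [0.713 1.161 0.632] yaw -15.18 q6 -0.72 tau6 0.441 56.006730865117646
```

The torque has stepped up to 0.63 N m, so the lid is on the seal. Slower from here.

>>> play_rows:
  targets: [40,0,0,0,1,40,0,0,0,1,40,0,0,0,1,40,0,0,0,1,40,0,0,0,0.5,40,0,0,0,0.5,40,0,0,0,0.5,40,0,0,0,0.5]

```text
clock: 10.9
position: [500.5, -20.3, 67.0]
ee_rot: [-2.591, -1.776, 0.0]
force: [-6.7, 5.0, 14.6]
gripper_width: 56.0
gripper_force: 93.0
```

```bash
python3 s.py
```

```text
10.9 [500.5 -20.3  67. ] F [-6.7  5.  14.6] M [0.8   1.199 0.726] yaw -21.14 q6 5.25 tau6 0.635 56.01554011299509
```

>>> play_rows:
  targets: [40,0,0,0,1,40,0,0,0,1,40,0,0,0,1,40,0,0,0,1,40,0,0,0,1,40,0,0,0,1,40,0,0,0,0.5,40,0,0,0,0.5]

```text
clock: 11.7
position: [500.5, -20.3, 67.0]
ee_rot: [-2.694, -1.615, 0.001]
force: [-6.1, 4.4, 14.2]
gripper_width: 55.9
gripper_force: 93.0
```

```bash
python3 s.py
```

```text
11.7 [500.5 -20.3  67. ] F [-6.1  4.4 14.2] M [0.78  1.224 0.869] yaw -28.13 q6 12.24 tau6 0.745 55.88155491884779
```

>>> play_rows:
  targets: [40,0,0,0,0.5,40,0,0,0,0.5,40,0,0,0,0.5,40,0,0,0,0.3,40,0,0,0,0.2]

```text
clock: 12.2
position: [500.5, -20.3, 67.0]
ee_rot: [-2.722, -1.568, 0.001]
force: [-7.3, 4.9, 13.7]
gripper_width: 55.9
gripper_force: 93.0
```

```bash
python3 s.py
```

```text
12.2 [500.5 -20.3  67. ] F [-7.3  4.9 13.7] M [0.79  1.19  0.894] yaw -30.11 q6 14.23 tau6 0.856 55.87147140007905
```

>>> play_rows:
  targets: [85,0,0,0,0,85,0,0,0,0,85,0,0,0,0,85,0,0,0,0,85,0,0,0,0,85,0,0,0,0]

```text
clock: 12.8
position: [501.1, -21.0, 65.8]
ee_rot: [2.724, 1.565, -0.0]
force: [-1.4, -0.3, 0.5]
gripper_width: 85.0
gripper_force: 0.0
```

>>> play_rows:
  targets: [85,0,0,-10,0,85,0,0,-20,0,85,0,0,-30,0,85,0,0,-40,0,85,0,0,-30,0,85,0,0,0,0,85,0,0,0,0]

```text
clock: 13.5
position: [500.9, -20.9, 196.4]
ee_rot: [2.723, 1.565, 0.001]
force: [0.2, -0.3, -0.5]
gripper_width: 84.9
gripper_force: 0.0
```

```bash
python3 s.py; python3 - <<'E'
from h import *
im,d=read_camera("side"); P=camera_params("side")
H,S,V=cv2.split(cv2.cvtColor(im,cv2.COLOR_RGB2HSV))
v,u=np.nonzero(((H<6)|(H>174))&(S>150)&(V>80)&(d>0)); X=bydepth(P,np.c_[u,v],d[v,u])
t=X[(np.hypot(X[:,0]-501,X[:,1]+21)<40)&(X[:,2]>50)]; s=t[t[:,2]>94]
print("lid top z",np.percentile(t[:,2],[50,80]),"mid",(s.min(0)+s.max(0))/2,"tilt",np.linalg.lstsq(np.c_[s[:,:2]-s[:,:2].mean(0),np.ones(len(s))],s[:,2],rcond=None)[0])
a=im[110:310,180:420]; cv2.imwrite("pics/end.png",cv2.resize(a,(720,600))[:,:,::-1])
E
```

```text
13.5 [500.9 -20.9 196.4] F [ 0.2 -0.3 -0.5] M [-0.013 -0.019  0.042] yaw -30.24 q6 14.3 tau6 0.0 84.91151368132573
lid top z [ 97.72041484 101.08672758] mid [497.61230831 -22.14305633  99.8219886 ] tilt [-2.36744174e-02  3.13990730e-02  9.96748225e+01]
```

View pics/end.png

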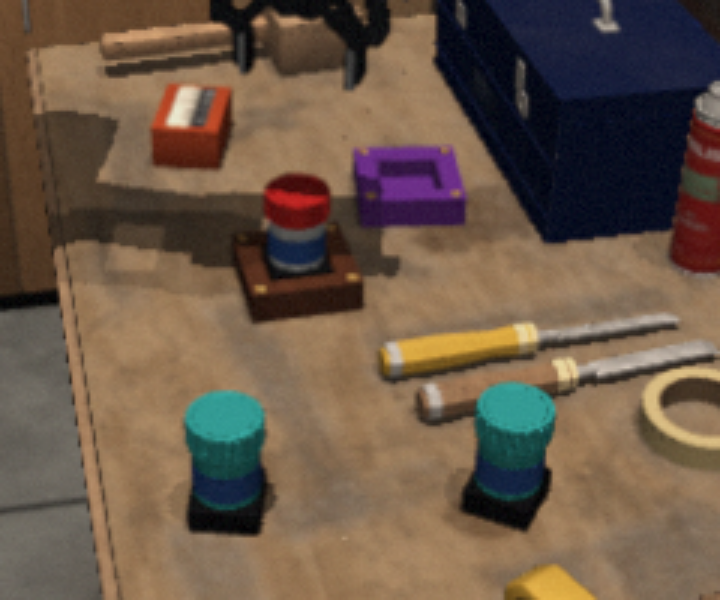

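The pot stands upright in the brown holder at (297,230) in the crop. Its lid top is at about 101 mm, as expected when fully home. The fingers are clear, and the carton and look-alikes are undisturbed.

```bash
python3 -c "
from rig import *
print(job_done())"
```

```text
the job is handed in; nothing more can be done
None
```

The pot stands fully home in the wooden holder with its red lid screwed down to about 0.89 N m on the seal; the gripper is clear, and I handed the job in at about 13.6 s (verdict not shown).

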